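# Push the failed power supply out of the row

### The job

Three sign-lamp power supplies lie side by side, touching, next to a yellow tape line on the bench. The one with the red label failed its test: push it lengthwise out of the row, sliding it flat on the bench without lifting it, until all of it lies just across the tape, no more than a hand's width past it. Leave the two green-labelled supplies where they are.

Things in the scene. Friction and masses are not known exactly. Their poses are not given: they have to be found in the camera images.
- tape (a point): Middle of the yellow tape line stuck to the bench, at bench height. The tape is 320 mm long along its x axis and 20 mm wide along its y axis, paper thin, nothing to bump into. The row of supplies lies on its -y side, the ends of the supplies about 28 mm from the tape's middle; the area to push into is its +y side, which is clear, as is the bench for 100 mm behind the row (-y).
- supply_red_center (a point): Centre of the supply with the RED label on its top: a flat rigid silver metal box 60 mm wide (its x), 100 mm long (its y), 34 mm high (z), about 0.28 kg, loose on the bench; this point is half-way up, 17 mm above the bench. Its y axis points out of the row, square to the tape. It can be in the middle of the row or at either end.
- supply_green_a_center (a point): Centre (half-way up) of one of the two supplies with a GREEN label, otherwise the same box and axes as the red one. The three touch along their long sides; each stands up to 3 mm ahead of or behind the others. To be left in place.
- supply_green_b_center (a point): Centre (half-way up) of the other GREEN-labelled supply, the same in all else. To be left in place.
Mind the look-alikes: they are no part of the job. What is shaped like the part that bears supply_red_center but blue or brown is not meant.

How it is judged:
By the outcome, as a careful person would: the job done as asked, in the order asked, and still so for the second after the job is handed in, with the robot touching nothing.
It also fails if it takes over 32 s, if anything falls off the work surface, if the arm or the gripper's body presses on something with over 40 N, if the wrist force passes 120 N, or if a joint passes its speed limit or range.

### The arm

A 6-joint arm with a two-finger parallel gripper is mounted at the origin on the work surface. World frame = base frame: x ahead of the robot, y to its left, z up, the work surface at z = 0. Lengths are in m, angles in rad, forces in N, time in s.
With the tool pointing down it reaches from about 0.35 to 0.8 m from the base axis. Payload 7.3 kg.
Tool frame: the origin (TCP) lies between the finger pads; the fingertips stand 25 mm ahead of it and the grasp point (between the pads) lies 6 mm ahead of it (r.tip_extent is the distance from the TCP to the fingertips, in m); z points along the fingers, y is the direction in which the jaws open and shut (so a half turn about z gives the same grasp; the last joint's range is limited). The gripper opens to 85 mm and grips with 20 to 120 N. Pads are 22 mm wide; open, the fingers measure 114 mm over their backs; the gripper's body (76 mm by 85 mm) begins 54 mm behind the grasp point. The pads swing forward as they close: fully open they stand 13 mm farther back than shut.
Start: joints at [1.131, 0.342, 1.524, -0, 1.275, -0.146], TCP at [0.152, 0.503, 0.256] pointing down, gripper open.
Joint ranges: [-2.53, 2.53], [-0.77, 2.02], [0.04, 2.7], [-1, 4.14], [0.28, 2.66], [-3.11, 3.11]. Speed limits (rad/s): [2.57, 2.57, 3.14, 3.14, 3.14, 3.14].

### API

Orientations are given as a unit quaternion [x, y, z, w].
In Python, from workcell import r, command_gripper, optics gives the robot as it stands. The module is installed in compiled form; this text tells all that it offers. Calls block until the motion is done:
- r.reach(position, orientation): joint-space move of the TCP to a pose.
- r.move_straight(position, orientation=None, speed=0.15, max_force=None): straight line of the TCP; orientation=None keeps the orientation; speed is the mean speed in m/s. With max_force (N) it stops when the force on the tool has changed by that much, and returns True; else False.
- r.movej(angles): joint-space move.
- command_gripper(opening, force=None): finger opening in m; force is the grip in N (None keeps the last); returns when the fingers have stopped.
- r.hold(seconds).
- r.solve_ik(position, orientation): joint angles nearest the present ones, or None.
- r.read_state(): the state.
- optics.get_image(name): name is "scene" or "top"; returns (picture, depth): 400x640x3 uint8, red, green, blue; 400x640 float32, m along the optical axis (not along the pixel's ray), 0 where there is no reading.
- optics.camera_model(name): a dict with "K" (3x3 intrinsics, pixels), "k1" (the pictures are not rectified: a ray, as slopes to the right and down, at radius r is drawn at 1 + k1 r^2 times it, then the intrinsics apply), "R" (3x3) and "t" (3): a world point X has camera coordinates R X + t. Camera axes: x right, y down, z forward; pixel columns grow to the right and rows downward; lengths in m; the calibration is good to about 2 mm. A picture is of the moment at which its call begins. camera_model takes no time and is no camera call.
A pose or a line that the arm cannot do raises r.PlanningError and nothing moves.
- r.finish_job(): hands the job in, once; it reports no verdict.
The state is a dict: "time_s": time; "joint_positions": joint angles; "dq": joint speeds; "tau": joint torques, N m; "eef_pos": TCP position; "eef_rot": TCP orientation; "contact_force": force on the tool from outside, world axes, zero at the start; "torque": the same for the moment, N m; "grip_width": finger opening in m.
Only numpy, scipy, OpenCV 4.12 (cv2) and the standard library are available. Lean on these libraries where they do the work, as an engineer would, in place of code of your own. Each camera call takes 0.05 s, during which the arm holds its last target. There are 200 camera calls.

## Working session

There is one attempt and no reset: what is moved stays moved. The work goes in short steps, each a Python script; the robot and the scene stay as the last script left them, time stands still between calls to the robot, and variables do not carry over. Pictures are saved under pics/ and viewed, about 8 in all and at most 12, crops included, and the job is handed in when it is done.

```bash
mkdir -p pics; cat > h.py <<'E'
import numpy as np, cv2
from workcell import r, command_gripper, optics
def ray(name,uv):
    m=optics.camera_model(name);K=np.array(m["K"]);R=np.array(m["R"]);t=np.array(m["t"])
    uv=np.atleast_2d(np.float64(uv))
    # 1+k1 r^2 model = OpenCV distortion with k1 only
    p=cv2.undistortPoints(uv.reshape(-1,1,2),K,np.array([m["k1"],0,0,0.])).reshape(-1,2)
    return -R.T@t,np.c_[p,np.ones(len(p))]@R
def onplane(name,uv,z):
    c,d=ray(name,uv); return c+d*((z-c[2])/d[:,2])[:,None]
E
python3 - <<'E'
from h import *
for n in("scene","top"):
    a,d=optics.get_image(n);cv2.imwrite(f"pics/{n}0.png",a[:,:,::-1]);np.savez(f"{n}0.npz",a=a,d=d)
    m=optics.camera_model(n);print(n,m,-np.array(m["R"]).T@m["t"])
print(r.read_state())
E
```

```text
scene {'K': array([[382.02310176,   0.        , 319.85588021],
       [  0.        , 382.02310176, 196.02674975],
       [  0.        ,   0.        ,   1.        ]]), 'k1': -0.04725582845189002, 'R': array([[-0.44726973,  0.89439347, -0.00318072],
       [ 0.49737712,  0.24577034, -0.83199336],
       [-0.7433477 , -0.37370746, -0.55477648]]), 't': array([ 0.22987612, -0.21831724,  1.05695316])} [0.99708632 0.24304748 0.40546543]
top {'K': array([[408.61240829,   0.        , 321.19302348],
       [  0.        , 408.61240829, 201.47108705],
       [  0.        ,   0.        ,   1.        ]]), 'k1': -0.01640145023433534, 'R': array([[ 0.00374467, -0.99998617,  0.00369342],
       [-0.98839612, -0.00426208, -0.15183854],
       [ 0.15185218, -0.00308198, -0.98839841]]), 't': array([-0.0411699 ,  0.52306335,  0.6078669 ])} [ 0.42484204 -0.03706656  0.68038791]
{'time_s': 0.1, 'joint_positions': array([ 1.13100789e+00,  3.42665462e-01,  1.52486113e+00, -4.10203665e-06,
        1.27539650e+00, -1.45998709e-01]), 'dq': array([ 0.00088501, -0.00237507, -0.00196962, -0.00012548, -0.0007269 ,
        0.00041619]), 'tau': array([ 1.77224636e-03, -4.34450090e+01, -2.46486515e+01, -1.15326666e-04,
        4.87966812e-03, -1.54200552e-05]), 'eef_pos': array([0.15188245, 0.50224176, 0.25571005]), 'eef_rot': array([ 1.46366526e-01,  9.89230205e-01, -6.37456021e-04, -1.90186505e-04]), 'contact_force': array([ 0.46583233, -0.84725562,  0.26237395]), 'torque': array([ 0.01710755,  0.01836937, -0.01918234]), 'grip_width': 0.08541448469715247}
```

View pics/top0.png

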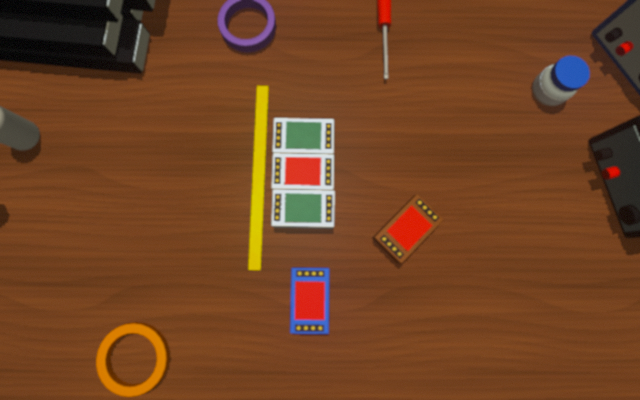

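View pics/scene0.png

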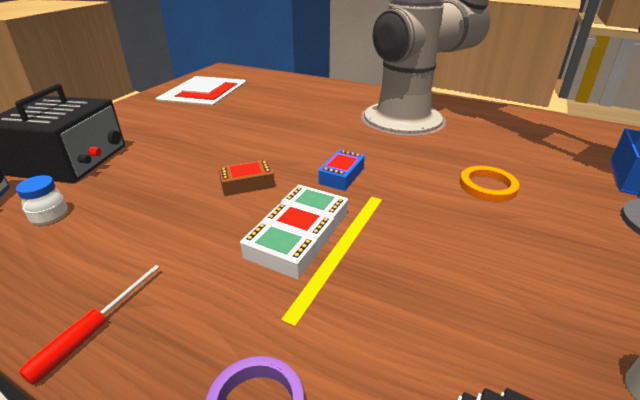

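The red label with a silver body is in the middle of the row at top(303,171) / scene(298,218). The look-alikes are blue at top(310,300) and brown at top(408,228), and both have coloured bodies, so they are not meant. Next I measure from both views and save an enlarged crop to confirm.

```bash
cat >> h.py <<'E'
def blobs(a,kind):
    h=cv2.cvtColor(a,cv2.COLOR_RGB2HSV)
    rng={'red':[((0,150,90),(6,255,255)),((174,150,90),(180,255,255))],'green':[((50,60,60),(85,255,255))],'yellow':[((24,170,120),(34,255,255))]}[kind]
    m=sum(cv2.inRange(h,*map(np.array,q)) for q in rng)
    c,_=cv2.findContours(m,cv2.RETR_EXTERNAL,cv2.CHAIN_APPROX_NONE)
    out=[]
    for q in c:
        if cv2.contourArea(q)<150: continue
        k=np.zeros_like(m);cv2.drawContours(k,[q],-1,255,-1);ys,xs=np.nonzero(k)
        out.append((np.c_[xs,ys].astype(float),q))
    return out
def planar(name,a,kind,z):
    """centroid, rect size and long-axis angle of each blob cast on the plane z"""
    for px,q in blobs(a,kind):
        P=onplane(name,px,z)[:,:2]; cr=cv2.minAreaRect(P.astype(np.float32)*1000)
        v=np.linalg.svd(P-P.mean(0),full_matrices=False)[2][0]; v=v*np.sign(v[np.argmax(abs(v))])
        print(name,kind,'px',px.mean(0).round(1),'xy',P.mean(0).round(4),'size',np.round(cr[1],1),'axis',v.round(4))
E
python3 - <<'E'
from h import *
print(r.tip_extent)
for n in("scene","top"):
    a=np.load(n+"0.npz")["a"]
    planar(n,a,'red',.034);planar(n,a,'green',.034);planar(n,a,'yellow',0)
    # white-ish bodies outline
    if n=="top":
        h=cv2.cvtColor(a,cv2.COLOR_RGB2HSV); m=cv2.inRange(h,(0,0,140),(180,50,255))[110:235,262:345]
        for row in (122,137,150,158,171,184,194,208,224):
            x=np.nonzero(m[row-110])[0]+262
            print(row,x.min(),x.max(),onplane(n,[[x.min()-.5,row],[x.max()+.5,row]],.034)[:,:2].round(4).tolist()) if len(x) else None
    d=np.load(n+"0.npz")["d"]; u,v=((303,171) if n=="top" else (298,218))
    c,ry=ray(n,[u,v]);print('depth pt',(c+ry*d[v,u]).round(4))
t=cv2.imread("pics/top0.png")[100:260,230:450];cv2.imwrite("pics/crop.png",cv2.resize(t,None,fx=3.6,fy=3.6,interpolation=2))
E
```

```text
0.025
scene red px [ 61.3 346.8] xy [ 0.9008 -0.1313] size [99.6 35.4] axis [0.9997 0.0238]
scene red px [298. 218.] xy [ 0.5721 -0.0103] size [54.5 42.1] axis [0.0347 0.9994]
scene red px [245.  169.4] xy [ 0.48   -0.1812] size [46.2 58.2] axis [ 0.7194 -0.6946]
scene red px [341.8 161.8] xy [ 0.3677 -0.0232] size [42.3 54.1] axis [ 0.9998 -0.0186]
scene red px [207.7  92.2] xy [ 0.1443 -0.5612] size [157.9 130.5] axis [ 0.9183 -0.396 ]
scene green px [278.2 239.8] xy [ 0.6325 -0.0104] size [55.4 44.3] axis [0.0113 0.9999]
scene green px [314.6 199.2] xy [ 0.512  -0.0111] size [55.9 43.5] axis [4.e-04 1.e+00]
scene yellow px [329.3 263.8] xy [0.6029 0.0656] size [ 20.8 322.4] axis [ 0.9999 -0.0158]
depth pt [[ 0.5727 -0.0099  0.0345]]
top red px [309.5 300.1] xy [ 0.3701 -0.0215] size [54.4 42. ] axis [0.9994 0.0334]
top red px [409.  227.9] xy [ 0.4824 -0.1786] size [45.9 58.1] axis [ 0.7173 -0.6967]
top red px [302.6 170.7] xy [ 0.5745 -0.0088] size [43.1 54.8] axis [0.0313 0.9995]
top red px [383.8  11.6] xy [ 0.8574 -0.1463] size [22.7 46.2] axis [ 1.     -0.0039]
top green px [302.8 207.6] xy [ 0.5142 -0.0097] size [43.5 54.6] axis [0.065  0.9979]
top green px [303.  134.9] xy [ 0.6346 -0.0088] size [54.9 42.8] axis [-0.0292  0.9996]
top yellow px [258.  178.9] xy [0.5696 0.0684] size [ 21.9 320.1] axis [ 0.9999 -0.0162]
122 273 334 [[0.6565, 0.0418], [0.657, -0.0606]]
137 273 333 [[0.6308, 0.0412], [0.6313, -0.0589]]
150 272 333 [[0.6088, 0.0423], [0.6093, -0.0589]]
158 272 334 [[0.5954, 0.042], [0.5958, -0.0605]]
171 272 333 [[0.5737, 0.0415], [0.5742, -0.0588]]
184 271 333 [[0.5523, 0.0427], [0.5527, -0.0588]]
194 272 334 [[0.5359, 0.0407], [0.5364, -0.0604]]
208 272 334 [[0.5133, 0.0402], [0.5137, -0.0604]]
224 271 334 [[0.4876, 0.0412], [0.4881, -0.0603]]
depth pt [[ 0.5739 -0.0094  0.0342]]
```

View pics/crop.png

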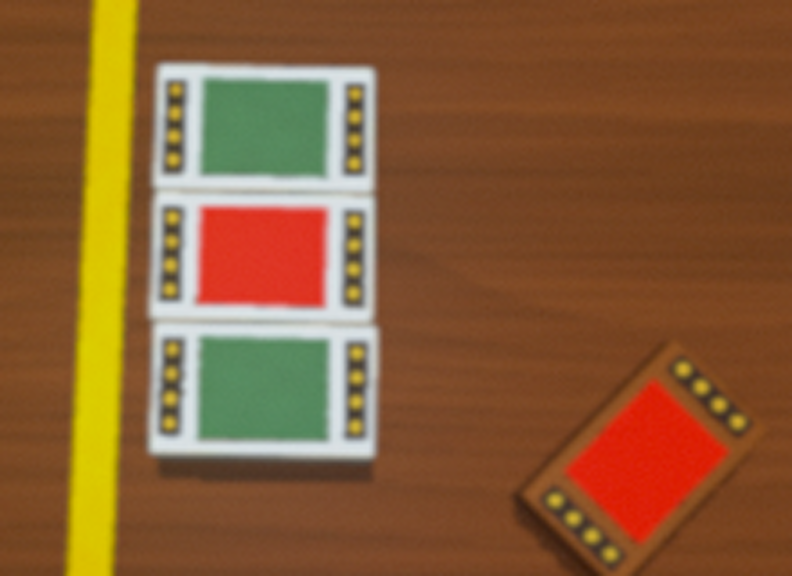

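The crop confirms the target: silver body, red label, middle of the row. The 27 mm gap to the tape and the 34 mm height both match the description. Approach from behind with the fingers slightly open for a stable two-point push.

```bash
cat >> h.py <<'E'
from scipy.spatial.transform import Rotation as Ro
ax=np.array([.9999,-.0160,0]);ax/=np.linalg.norm(ax); py=np.array([-ax[1],ax[0],0])
C=np.array([.5733,-.0093,0])     # red centre
def quat(s): return Ro.from_matrix(np.c_[np.cross(s*ax,[0,0,-1]),s*ax,[0,0,-1]]).as_quat()
E
python3 - <<'E'
from h import *
command_gripper(.016); print(r.tip_extent,r.read_state()["grip_width"])
S=C-py*.090
best=None
for s in(1,-1):
    j=r.solve_ik(S+[0,0,.12],quat(s)); print(s,j)
    if j is not None and (best is None or abs(j[5])<abs(best[1][5])): best=(s,j)
q=quat(best[0]);print(q)
r.reach(S+[0,0,.12],q)
print('down hit',r.move_straight(S+[0,0,.038],speed=.08,max_force=6))
st=r.read_state();print(st["time_s"],st["eef_pos"],st["contact_force"])
for n in("top","scene"):
    a,d=optics.get_image(n);cv2.imwrite(f"pics/{n}1.png",a[:,:,::-1])
    planar(n,a,'green',.034)
s=cv2.imread("pics/scene1.png")[120:320,180:450];cv2.imwrite("pics/s1c.png",cv2.resize(s,None,fx=2.9,fy=2.9,interpolation=2))
E
```

```text
0.025 0.016041757660271737
1 [-3.03922949e-01  5.77599474e-01  1.54462640e+00 -4.44089210e-16
  1.01936678e+00 -2.87922714e-01]
-1 [-3.03922949e-01  5.77599474e-01  1.54462640e+00 -4.44089210e-16
  1.01936678e+00  2.85366994e+00]
[0.71274103 0.70142728 0.         0.        ]
down hit False
4.575 [ 0.57224782 -0.0994275   0.03855729] [-0.56629085 -0.46934352 -0.39396527]
scene green px [278.2 239.8] xy [ 0.6326 -0.0105] size [55.2 43.8] axis [0.0215 0.9998]
scene green px [314.5 199.1] xy [ 0.5118 -0.0114] size [55.9 43.5] axis [0.0427 0.9991]
```

View pics/s1c.png

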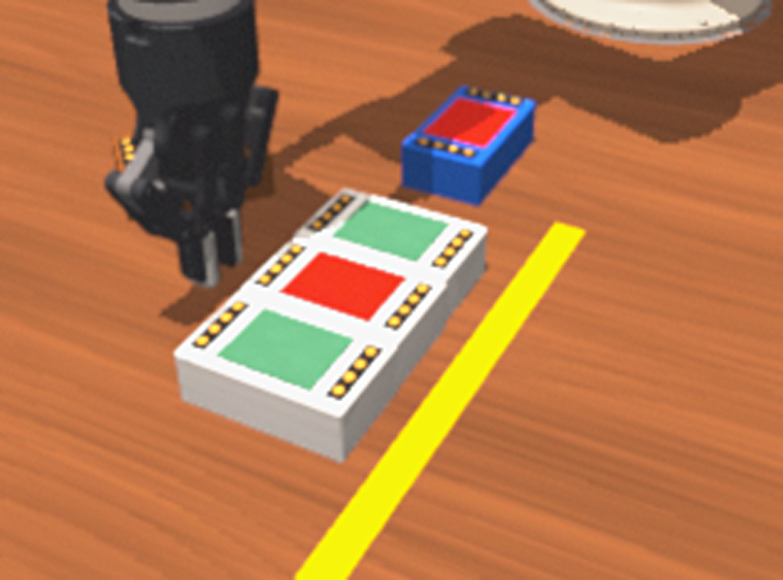

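View pics/top1.png

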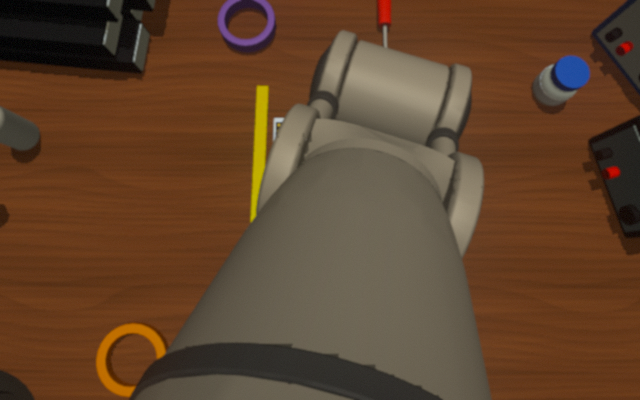

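The fingers are down behind the red box (crop ≈(212,265)) at about the box's mid-height, clear of everything. The top view is blocked by the arm. Next: feel for contact, then push.

```bash
python3 - <<'E'
from h import *
p0=np.r_[(C-py*.090)[:2],.036]
hit=r.move_straight(p0+py*.045,speed=.03,max_force=1.5)
st=r.read_state();s=(st["eef_pos"]-C)@py;print('hit',hit,st["time_s"],st["eef_pos"],'along',s,st["contact_force"])
# fingers' front expected near -0.05 rear face => TCP about -0.061
if hit and -.075<s<-.052:
    e=np.r_[C[:2],.036]+py*(s+.090)
    print('stop',r.move_straight(e,speed=.05,max_force=30)); st=r.read_state();print(st["time_s"],st["eef_pos"],st["contact_force"])
a,d=optics.get_image("scene");cv2.imwrite("pics/scene2.png",a[:,:,::-1])
planar("scene",a,'green',.034);planar("scene",a,'red',.034)
E
```

```text
hit True 5.6417 [ 0.57202019 -0.06931075  0.03629048] along -0.06002354121827595 [-0.63012522  0.06948371  0.49903296]
stop False
7.6083 [0.57414051 0.02065486 0.03622381] [ 0.76326121  0.8335645  -0.572967  ]
scene green px [278.2 239.9] xy [ 0.6327 -0.0104] size [55.3 44.2] axis [0.0192 0.9998]
scene red px [ 61.3 346.9] xy [ 0.9009 -0.1313] size [99.3 35.4] axis [0.9997 0.023 ]
scene red px [349.8 234.9] xy [0.5742 0.0811] size [56.1 43.2] axis [0.0644 0.9979]
scene red px [244.9 169.4] xy [ 0.48   -0.1814] size [46.2 57.6] axis [ 0.7301 -0.6833]
scene red px [345.8 161.7] xy [ 0.3636 -0.0162] size [59. 34.] axis [0.9711 0.2385]
scene red px [207.7  92.2] xy [ 0.1444 -0.5609] size [155.1 130.4] axis [ 0.9136 -0.4066]
```

View pics/scene2.png

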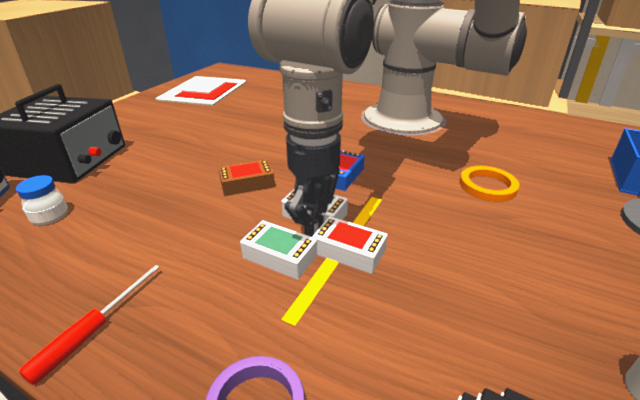

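Red slid out straight (centre 0.081 at scene(350,235)) and the visible green at (278,240) has not moved. Next: push the last 62 mm, back off, lift clear and look.

```bash
python3 - <<'E'
from h import *
st=r.read_state();p=np.array(st["eef_pos"]);p[2]=.036
print(r.move_straight(p+py*.062,speed=.05,max_force=30))
r.move_straight(p+py*.047,speed=.06)
r.move_straight(p+py*.047+[0,0,.15],speed=.15)
r.movej([1.131,0.342,1.524,0,1.275,-0.146])
print(r.read_state()["time_s"])
for n in("scene","top"):
    a,d=optics.get_image(n);cv2.imwrite(f"pics/{n}3.png",a[:,:,::-1])
    planar(n,a,'green',.034);planar(n,a,'red',.034)
E
```

```text
False
12.7833
scene green px [278.2 239.8] xy [ 0.6326 -0.0103] size [55.3 44.2] axis [0.0133 0.9999]
scene green px [314.6 199.1] xy [ 0.5119 -0.0112] size [55.9 43.5] axis [0.014  0.9999]
scene red px [ 61.3 346.9] xy [ 0.9009 -0.1313] size [99.6 35.5] axis [0.9997 0.0239]
scene red px [389.  247.5] xy [0.5756 0.1438] size [55.7 43.1] axis [0.0106 0.9999]
scene red px [245.  169.4] xy [ 0.48   -0.1812] size [46.2 58.2] axis [ 0.7194 -0.6946]
scene red px [341.8 161.8] xy [ 0.3677 -0.0232] size [42.3 54.1] axis [ 0.9998 -0.0186]
scene red px [207.7  92.2] xy [ 0.1441 -0.5612] size [158.  130.3] axis [ 0.9183 -0.3958]
top green px [302.9 207.5] xy [ 0.5143 -0.0099] size [43.5 54.6] axis [0.0714 0.9974]
top green px [302.9 134.9] xy [ 0.6347 -0.0086] size [55.  43.3] axis [-0.0091  1.    ]
top red px [309.4 300.1] xy [ 0.3701 -0.0215] size [54.4 42. ] axis [0.9996 0.0281]
top red px [409.  227.9] xy [ 0.4824 -0.1786] size [45.9 58.1] axis [ 0.7169 -0.6972]
top red px [207.9 168.5] xy [0.5774 0.1448] size [41.5 55.7] axis [-0.0269  0.9996]
top red px [383.8  11.6] xy [ 0.8573 -0.1463] size [22.7 46.2] axis [ 1.     -0.0051]
```

View pics/top3.png

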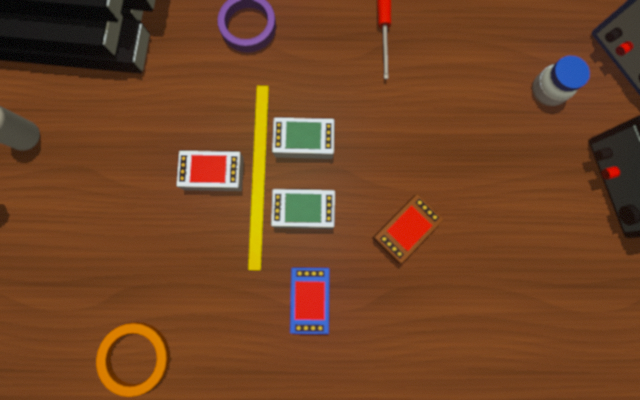

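The red box at top(208,169) is fully across the tape, with its near end about 16 mm past the tape's far edge. Both greens read within 0.3 mm of their start positions. Handing in.

```bash
python3 -c "
from h import *
print(r.finish_job(), r.read_state()['time_s'])"
```

```text
the job is handed in; nothing more can be done
the job is handed in; nothing more can be done
```

I pushed the red-labelled silver supply, which was in the middle of the row, about 153 mm lengthwise along the bench. I then backed off, lifted clear and handed the job in at about 13 s.

- **Red supply:** both cameras put its near end about 16 mm past the tape's far edge, and it is still square to the tape to within about 2°. The two cameras differ by 1–2 mm, which is within their calibration.
- **Green supplies:** both measured within 0.3 mm of their starting positions.
- **Forces and contact:** the 30 N stop limit never triggered during the push, and the arm touches nothing.
- **Failed checks:** none. The one gap is that the arm blocked the top camera during the approach, so I checked that stage with the scene camera only.

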